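# Check the air charge of the water filter's pressure tank with a stick gauge

### The arm

A 6-joint arm with a two-finger parallel gripper is mounted at the origin on a cart in front of the work surface, level with it; the furniture and walls round the work are solid. World frame = base frame: x ahead of the robot, y to its left, z up, the work surface at z = 0. Lengths are in mm, angles in degrees, forces in N, time in s.
With the tool pointing down it reaches from about 350 to 850 mm from the base axis. Payload 8.1 kg.
Tool frame: the origin (TCP) lies at the very end of the fingers, on their centre line; the grasp point (between the pads) lies 19 mm behind it; z points along the fingers, y is the line along which they close (so a half turn about z gives the same grasp; the last joint's range is limited). The gripper opens to 85 mm and grips with 20 to 120 N. Pads are 22 mm wide; open, the fingers measure 114 mm over their backs; the gripper's body (76 mm by 85 mm) begins 54 mm behind the grasp point. The pads swing forward as they close: fully open they stand 13 mm farther back than shut.
Start: joints at [-68.148, 7.471, 85.268, -0, 87.261, -4.893], TCP at [270.038, -535.803, 231.292] pointing down, gripper open.
Joint ranges: [-169.43, 169.43], [-51.17, 129.36], [1.28, 143.12], [-76.62, 256.62], [0, 156.53], [-152.29, 152.29]. Speed limits (degrees/s): [136.94, 136.94, 159.86, 180, 180, 180].

### API

Orientations are given as [roll, pitch, yaw] about the fixed x, y, z axes, in that order (R = Rz(yaw) Ry(pitch) Rx(roll)).
In Python, from bench import sense, eyes, job, models gives the robot as it stands. The module is installed in compiled form; this text tells all that it offers.
- The arm moves only by the tool apply_moves, never from a script. Its argument "rows" is a list of rows, each a list of 6 numbers: the shift along the tool's x, y, z in mm, then the turn, a rotation vector about the tool's x, y, z in rad. In form: [[dx, dy, dz, rx, ry, rz], ...]. A call has exactly 5 rows; each row shifts and turns the commanded pose from where the row before left it, along the tool's axes as they then stand; what a row does not reach is not made up. A row lasts 1/8 s, in which the tool goes at most 62.5 mm and 10.7 degrees, less where a joint would pass 70% of its speed; a pose out of reach is approached as far as the arm can. A call is refused whole if a number of a shift passes 62.5 or a number of a turn 0.188, either way. A call with a gripper value outside its range is refused whole. "fingers" is the finger opening in mm, from 0 to 85.4, set as the call begins (left out, the last holds). The fingers move at their own pace and stop on an object; "grip_force" is the grip in N (left out, the last holds). Time passes only in rows, so rows that do not move let the fingers close, or fill a call up. It gives the time, the measured TCP pose, the force, the opening and the grip force at its end, in the units of the state.
- sense(): the state, without advancing time (a new reading comes with each control period).
- eyes.snapshot(name): name is "scene" or "top" or "wrist"; returns (picture, depth): 384x512x3 uint8, red, green, blue; 384x512 float32, mm along the optical axis (not along the pixel's ray), 0 where there is no reading.
- eyes.get_calibration(name): a dict with "intrinsics" (3x3 intrinsics, pixels), "D" ([k1, k2, p1, p2, k3] as OpenCV has them; the pictures are not rectified), "R" (3x3) and "t" (3): a world point X has camera coordinates R X + t; the wrist camera has in their place "mount" (4x4, takes a point from camera to tool coordinates, whose origin is the TCP and whose axes are the flange's). Camera axes: x right, y down, z forward; pixel columns grow to the right and rows downward; lengths in mm; the calibration is good to about 2 mm. A picture is of the moment at which its call begins: read the wrist's pose just before it. get_calibration takes no time and is no camera call.
- job.hand_in(): hands the job in; it is judged then, once.
Trained networks look in the newest picture that a camera, given by its name, has taken for a name from the list of things; names that differ only in an ending like _2 or _b are one class to them, and where a whole thing is asked for, a point or a joint stands for the part that bears it (a point fixed in the world has none). Each returns a list of dicts, best first, with "confidence" (0 to 1); they miss things now and then, are a little off and sometimes report something else, mostly with a low value. They report only what shows in the picture. A call takes as long as a camera call. They do not tell look-alikes from the thing itself.
- models.boxes_of(name, camera): "xyz" ([x, y, z] in mm, in world coordinates, good to about 4 mm: the middle of the surface that is visible of it).
- models.cut_out(name, camera): "pixels" (384x512 bool, what is visible of it).
- models.place_of(name, camera): "xyz" ([x, y, z] in mm, in world coordinates, good to about 4 mm: a listed point, or the origin of a listed thing).
The state is a dict: "time": time; "joint_pos": joint angles; "qd": joint speeds; "joint_efforts": joint torques, N m; "tool_pos": TCP position; "tcp_rot": TCP orientation; "ft_force": force on the tool from outside, world axes, zero at the start; "wrist_torque": the same for the moment, N m; "finger_gap": finger opening in mm; "grip_force": force on a finger pad.
Only numpy, scipy, OpenCV 4.12 (cv2) and the standard library are available. Lean on these libraries where they do the work, as an engineer would, in place of code of your own. Each camera call takes 0.05 s, during which the arm holds its last target. There are 200 camera calls.

### The job

Check the air pressure in the little white pressure tank: first push the gauge's rod, still out from the last check, fully home, then press the gauge upright onto the tank's valve stem, firmly enough to seal (15 to 20 N in all, never more than 25 N), and hold it steady there for a second so that the air drives the rod out to its reading. Then lift the gauge off and stand it upright on the worktop, clear of the tank, with the rod left out as the air set it, and without disturbing the garlic, the mug and the spice jar.

Things in the scene. Friction and masses are not known exactly. Their poses are not given: they have to be found in the camera images.
- gauge: loose stick pressure gauge, 0.2 kg, 100 mm tall, standing upright on its black rubber foot. Origin: centre of the foot's underside; z along the barrel, up. Foot flange 43 mm across, 5 mm high; rubber nose 25 mm across up to z = 30; then a metal barrel, 18 mm across from z = 39 to 100 mm. The mouth in the underside is a funnel, 20 mm wide, narrowing to a 13 mm bore 11 mm up
- gauge_grip (a point): point on the gauge's axis 82 mm above its underside, where the barrel is best gripped: the rod rises up to 25 mm out of the barrel's top, 18 mm above this point, and needs room under the hand
- gauge_seal (a point): point on the gauge's axis 26 mm above its underside: the sprung rubber seal in the bore (9 N/mm, 4 mm of give) that must land on the end of the valve stem and be loaded there. Below it, from 5 mm above the underside, hangs a thin plunger (0.53 N/mm) that the stem's pin meets first and that drives the rod out
- rod (a joint): the gauge's white rod, 6 mm thick with black marks, that slides out of the barrel's top: 0 = fully home, else how far it stands out in m (at most 0.026). A friction of 1.5 N holds it where it is left; push it in from above with closed fingers. The air drives it out by 6 to 19 mm according to the tank's pressure; the plunger falls back alone afterwards
- rod_knob (a point): top centre of the rod's small round knob (10 mm across, 5 mm high); with the rod home it lies 105.5 mm above the gauge's underside
- tank: small white pressure tank, upright, fixed, 114 mm across, in a black foot ring; dome with a steel boss (25 mm across) on top. Origin: centre of its underside on the worktop; z up. A rubber dust cap on a strap rests on the dome and can be ignored. A push on the valve of 15 to 20 N in all, by whatever it takes in depth, seals the gauge; 25 N is the limit
- tank_boss (a point): centre of the boss's upper face, 122 mm above the worktop, on the tank's axis. Here the brass valve stem, 10 mm across, stands upright; how far it stands out is not measured: 32 to 50 mm, so its end is 154 to 172 mm above the worktop. A pin flush in its end is held up by the air with an unknown 5.5 to 11 N and yields up to 22 mm under the plunger
- garlic: garlic bulb, 55 mm, a bystander on the worktop by the near left corner of the hob; origin at the centre of its underside
- mug: white mug, 80 mm across with a handle, 101 mm high, a bystander just left of the little box with the green lid; origin near the centre of its underside
- spice_jar: spice jar with a black lid, 40 mm across, 107 mm high, a bystander between the mug and the round board; origin at the centre of its underside
Mind the look-alikes: they are no part of the job. What is shaped like the gauge but blue or purple is not meant.

How it is judged:
By the outcome, as a careful person would: the job done as asked, in the order asked, and still so for the second after the job is handed in, with the robot touching nothing.
It also fails if it takes over 54 s, if anything falls off the work surface, if the arm or the gripper's body presses on something with over 40 N, if the wrist force passes 120 N, or if a joint passes its speed limit or range.

## Working session

There is one attempt and no reset: what is moved stays moved. The work goes in short steps, Python scripts to look and compute and a tool call to move; the robot and the scene stay as the last step left them, time stands still between calls to the robot, and variables do not carry over. Pictures are saved under pics/ and viewed, at most 10 in all, crops included, and the job is handed in when it is done.

Besides the shell and the picture viewer there is one more tool, called after "Call:" by a JSON object that holds its "method" and its "body", one argument or row to a line. apply_moves: Moves the arm, as the interface text tells. Its arguments: {"type":"object","properties":{"rows":{"type":"array"},"fingers":{"type":"number"},"grip_force":{"type":"number"}},"required":["rows"]}

```bash
mkdir -p pics
cat > h.py <<'E'
import numpy as np, cv2
from bench import sense, eyes, job, models
from scipy.spatial.transform import Rotation as Ro
def snap(n,f=None):
    s=sense(); p,d=eyes.snapshot(n)
    if f: cv2.imwrite('pics/'+f,cv2.cvtColor(p,cv2.COLOR_RGB2BGR))
    return s,p,d
def TW(s):
    T=np.eye(4);T[:3,:3]=Ro.from_euler('xyz',s['tcp_rot'],degrees=True).as_matrix();T[:3,3]=s['tool_pos'];return T
def c2w(n,s=None):
    c=eyes.get_calibration(n);T=np.eye(4)
    if n=='wrist': return TW(s)@np.array(c['mount'])
    T[:3,:3]=c['R'];T[:3,3]=np.ravel(c['t']);return np.linalg.inv(T)
def cloud(n,d,s=None):
    c=eyes.get_calibration(n);h,w=d.shape
    u,v=np.meshgrid(np.arange(w),np.arange(h))
    q=cv2.undistortPoints(np.stack([u,v],-1).reshape(-1,1,2).astype(float),np.array(c['intrinsics'],float),np.array(c['D'],float)).reshape(h,w,2)
    X=np.dstack([q[...,0]*d,q[...,1]*d,d]);M=c2w(n,s)
    return X@M[:3,:3].T+M[:3,3]
def proj(n,P,s=None):
    c=eyes.get_calibration(n);M=np.linalg.inv(c2w(n,s))
    r,_=cv2.Rodrigues(M[:3,:3])
    return cv2.projectPoints(np.array(P,float).reshape(-1,1,3),r,M[:3,3],np.array(c['intrinsics'],float),np.array(c['D'],float))[0].reshape(-1,2)
E
python3 - <<'E'
from h import *
ims=[]
for n in ['scene','top']:
    s,p,d=snap(n,n+'0.png'); ims.append(p)
    for t in ['gauge','rod_knob','tank','tank_boss','garlic','mug','spice_jar']:
        print(n,t,[(np.round(r['xyz']),round(r['confidence'],2),proj(n,r['xyz'])[0].round()) for r in models.place_of(t,n)[:4]])
print(sense())
E
```

```text
scene gauge [(array([459., 372.,  -4.]), 0.93, array([258., 303.])), (array([585., 351.,  -4.]), 0.78, array([214., 267.])), (array([510., 294.,  -2.]), 0.61, array([258., 263.]))]
scene rod_knob [(array([512., 294., 127.]), 0.46, array([256., 224.])), (array([585., 356., 106.]), 0.41, array([207., 237.])), (array([458., 366., 104.]), 0.38, array([260., 271.]))]
scene tank [(array([532., -30.,  -0.]), 0.86, array([317., 171.]))]
scene tank_boss [(array([510., 293.,  27.]), 0.72, array([258., 255.])), (array([646.,  75.,  -4.]), 0.58, array([259., 180.])), (array([526., -28., 126.]), 0.55, array([323., 134.]))]
scene garlic [(array([644.,  74.,  -4.]), 0.82, array([260., 180.]))]
scene mug [(array([703., 262.,  -3.]), 0.94, array([196., 218.]))]
scene spice_jar [(array([672., 361.,  -2.]), 0.95, array([179., 252.])), (array([512., 296.,  -2.]), 0.39, array([256., 263.]))]
top gauge [(array([508., 296.,   2.]), 0.59, array([205., 219.])), (array([460., 366.,  -0.]), 0.55, array([176., 240.])), (array([587., 358.,  -0.]), 0.52, array([180., 188.]))]
top rod_knob [(array([516., 293., 129
[... 475 characters left out ...]
153.]))]
{'time': 0.8, 'joint_pos': array([-6.81467188e+01,  7.47040886e+00,  8.52650732e+01,  4.46163916e-04,
        8.72606195e+01, -4.89202377e+00]), 'qd': array([-0.10705589, -0.02992434,  0.07899471,  0.05814321, -0.00014213,
       -0.02620025]), 'joint_efforts': array([ 1.45797312e-03, -5.69253230e+01, -5.00835049e+01, -1.69584291e-04,
        1.02016777e-03, -4.70287421e-05]), 'tool_pos': array([ 270.05900919, -535.82237182,  231.32629095]), 'tcp_rot': array([ 1.79996078e+02, -1.11584716e-04,  2.67452836e+01]), 'ft_force': array([-0.48254255,  0.71432616,  0.86478422]), 'wrist_torque': array([-0.01894395,  0.02652133,  0.00961988]), 'grip_force': 0.0, 'finger_gap': 84.9510036266833}
```

Run:
```python
import cv2,numpy as np
a=cv2.imread('pics/scene0.png');b=cv2.imread('pics/top0.png')
cv2.imwrite('pics/crop0.png',cv2.resize(a[190:320,150:300],None,fx=4,fy=4,interpolation=cv2.INTER_CUBIC))
```

```text
(no output)
```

View pics/scene0.png

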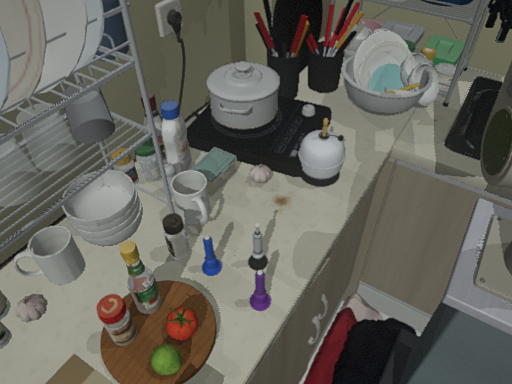

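View pics/crop0.png

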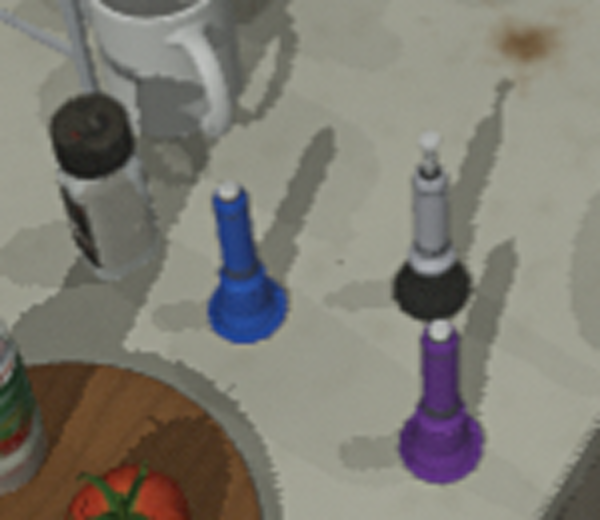

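The scene shows three look-alikes: blue at (210,257), purple at (260,290), and the metal-barrelled one with a black foot and its rod out at (258,248). The crop confirms the metal one is the gauge, at about (510, 294). The tank is at (322,155).

Call:
{"method": "apply_moves", "body": {
  "rows": [
    [0,0,-2,0,0,-0.184],
    [0,0,-2,0,0,-0.184],
    [0,0,-2,0,0,-0.184],
    [0,0,-2,0,0,-0.184],
    [0,0,-2,0,0,-0.184]
  ],
  "fingers": 0,
  "grip_force": 40
}}

```text
time: 1.42
tool_pos: [270.0, -535.8, 241.4]
tcp_rot: [-180.0, -0.0, 79.8]
ft_force: [0.1, 1.5, 0.1]
finger_gap: 0.2
grip_force: 0.0
```

Call:
{"method": "apply_moves", "body": {
  "rows": [
    [0,0,-2,0,0,-0.184],
    [59.2,17.1,0,0,0,0],
    [59.2,17.1,0,0,0,0],
    [59.2,17.1,0,0,0,0],
    [59.2,17.1,0,0,0,0]
  ]
}}

```text
time: 2.05
tool_pos: [338.7, -297.3, 243.4]
tcp_rot: [180.0, 0.0, 90.0]
ft_force: [1.8, 0.7, 1.2]
finger_gap: 0.2
grip_force: 0.0
```

Call:
{"method": "apply_moves", "body": {
  "rows": [
    [59.2,17.1,0,0,0,0],
    [59.2,17.1,0,0,0,0],
    [59.2,17.1,0,0,0,0],
    [59.2,17.1,0,0,0,0],
    [59.2,17.1,0,0,0,0]
  ]
}}

```text
time: 2.68
tool_pos: [424.3, -1.0, 243.8]
tcp_rot: [179.9, 0.0, 90.0]
ft_force: [1.8, -0.5, 1.3]
finger_gap: -0.2
grip_force: 0.0
```

Call:
{"method": "apply_moves", "body": {
  "rows": [
    [59.2,17.1,0,0,0,0],
    [59.2,17.1,0,0,0,0],
    [59.2,17.1,0,0,0,0],
    [59.2,17.1,0,0,0,0],
    [59.2,17.1,0,0,0,0]
  ]
}}

```text
time: 3.3
tool_pos: [509.8, 295.2, 243.5]
tcp_rot: [180.0, -0.0, 90.0]
ft_force: [1.1, -0.6, 0.6]
finger_gap: 0.4
grip_force: 0.0
```

Run:
```python
from h import *
print(eyes.get_calibration('wrist'))
s,p,d=snap('wrist','w1.png')
print(s)
for t in ['gauge','rod_knob','gauge_grip']:
    print(t,[(np.round(r['xyz'],1),round(r['confidence'],2),proj('wrist',r['xyz'],s)[0].round()) for r in models.place_of(t,'wrist')[:4]])
```

```text
{'intrinsics': array([[328.72452731,   0.        , 254.13651652],
       [  0.        , 328.72452731, 195.33192074],
       [  0.        ,   0.        ,   1.        ]]), 'D': array([-0.0222435,  0.       ,  0.       ,  0.       ,  0.       ]), 'mount': array([[ 5.49169213e-04, -9.46796400e-01, -3.21832684e-01,
         8.18564034e+01],
       [ 9.99999849e-01,  5.20470699e-04,  1.75213239e-04,
         1.33574542e-01],
       [ 1.61321769e-06, -3.21832731e-01,  9.46796543e-01,
        -1.42548342e+02],
       [ 0.00000000e+00,  0.00000000e+00,  0.00000000e+00,
         1.00000000e+00]])}
{'time': 3.3, 'joint_pos': array([ 2.50936444e+01,  5.46712536e+00,  8.61555572e+01, -1.05307900e-02,
        8.83361150e+01,  2.50775114e+01]), 'qd': array([ 38.34480664,  53.13527001, -55.20891866,  -0.21443398,
         1.35206494,  38.56975215]), 'joint_efforts': array([ -1.11112475, -59.94113803, -43.80257607,   0.44164538,
         0.16633459,  -1.31423313]), 'tool_pos': array([509.78601147, 295.19437109, 243.47494633]), 'tcp_rot': array([ 1.79958220e+02, -7.92911915e-03,  9.00164378e+01]), 'ft_force': array([ 1.07915581, -0.59762323,  0.55938375]), 'wrist_torque': array([ 0.0624903 , -0.04339334, -0.0415909 ]), 'grip_force': 0.0, 'finger_gap': 0.3932702572104011}
gauge [(array([514.2, 294.7,   2.6]), 0.92, array([258., 157.])), (array([456.3, 370.5,   2.9]), 0.73, array([206.,  90.])), (array([586. , 355.1,  -0.8]), 0.65, array([321., 104.])), (array([524.5, -25.4,   0.6]), 0.16, array([263., 365.]))]
rod_knob [(array([588.2, 357.3, 104. ]), 0.6, array([348., 109.])), (array([458.7, 368.3, 109.9]), 0.58, array([191.,  95.])), (array([509.6, 290. , 129.8]), 0.53, array([254., 195.]))]
gauge_grip [(array([505.9, 289.7,  82.3]), 0.69, array([250., 180.])), (array([589.1, 353.2,  82. ]), 0.61, array([342., 112.]))]
```

View pics/w1.png

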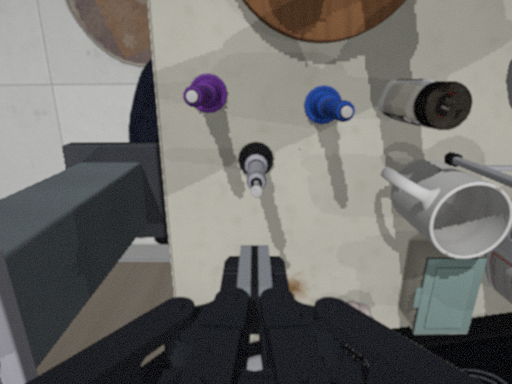

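The wrist view shows the metal gauge at (256,165) with its knob at (256,188). Purple is at (207,92) and blue at (328,105). Next I'll measure the knob and barrel from depth.

```bash
cat > meas.py <<'E'
from h import *
def gauge(c=(510,293),R=20):
    s,p,d=snap('wrist'); X=cloud('wrist',d,s).reshape(-1,3); ok=(d.ravel()>0)
    m=ok&(np.hypot(X[:,0]-c[0],X[:,1]-c[1])<R+15)&(X[:,2]>8); P=X[m]
    print('tcp',s['tool_pos'].round(1),'maxz',np.sort(P[:,2])[-12:].round(1))
    zt=P[:,2].max()
    for a,b in [(zt-3,zt+1),(98,103),(50,95),(8,30)]:
        q=P[(P[:,2]>a)&(P[:,2]<b)]
        if len(q): print(a.round(0) if hasattr(a,'round') else a,len(q),q.mean(0).round(1),'x',q[:,0].min().round(1),q[:,0].max().round(1),'y',q[:,1].min().round(1),q[:,1].max().round(1))
if __name__=='__main__': gauge()
E
python3 meas.py
python3 - <<'E'
from h import *
s=sense();print(s['tool_pos'],s['tcp_rot'],s['ft_force'])
E
```

```text
tcp [509.  293.9 242.3] maxz [327.8 327.8 327.8 327.9 327.9 327.9 327.9 327.9 327.9 328.1 328.1 328.3]
325.0 668 [509.3 310.3 326.3] x 491.5 526.9 y 308.6 312.0
98 164 [512.  294.1 100.2] x 504.3 519.8 y 286.2 299.8
50 191 [512.  298.7  74.6] x 503.3 521.0 y 288.6 301.0
8 130 [512.2 301.1  16.3] x 498.2 525.0 y 290.5 306.4
[509.21272966 292.91871525 242.89222972] [-1.79959330e+02  4.47540896e-02  9.00451296e+01] [-0.65039893 -0.52159546  0.00646851]
```

Call:
{"method": "apply_moves", "body": {
  "rows": [
    [0,3,20,0,0,0],
    [0,0,25,0,0,0],
    [0,0,25,0,0,0],
    [0,0,25,0,0,0],
    [0,0,8,0,0,0]
  ]
}}

```text
time: 4.18
tool_pos: [511.1, 291.1, 137.6]
tcp_rot: [-179.8, 0.1, 89.9]
ft_force: [0.3, 0.5, 0.5]
finger_gap: -0.1
grip_force: 0.0
```

```bash
sed -i 's/&(X\[:,2\]>8)/\&(X[:,2]>8)\&(X[:,2]<s["tool_pos"][2]-2)/' meas.py; python3 meas.py
python3 - <<'E'
from h import *
s,p,d=snap('wrist'); cv2.imwrite('pics/w2.png',cv2.cvtColor(p[80:330,130:380],cv2.COLOR_RGB2BGR)); print(s['tool_pos'],s['ft_force'])
E
```

```text
tcp [511.1 291.1 137.6] maxz [127.9 127.9 127.9 127.9 128.  128.  128.  128.1 128.1 128.1 128.4 128.4]
125.0 107 [511.9 295.1 126.8] x 507.5 516.4 y 293.2 297.3
98 401 [511.9 294.3 100.2] x 503.8 520.1 y 285.8 300.6
50 570 [511.9 299.   75.1] x 503.0 521.0 y 290.3 301.3
8 294 [512.1 301.3  16.8] x 497.9 525.5 y 288.0 306.8
[511.26109972 291.33059385 137.63876849] [-0.70257631  0.42535502 -0.75186256]
```

View pics/w2.png

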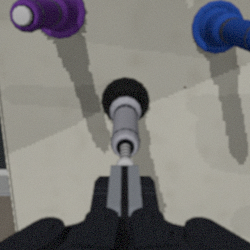

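The closed fingers are centred just above the knob, which is hidden at the tip around (125,165) of the crop. Now I'll push down.

Call:
{"method": "apply_moves", "body": {
  "rows": [
    [1.5,1,4,0,0,0],
    [0,0,6,0,0,0],
    [0,0,6,0,0,0],
    [0,0,6,0,0,0],
    [0,0,6,0,0,0]
  ]
}}

```text
time: 4.9
tool_pos: [513.5, 294.6, 112.0]
tcp_rot: [180.0, -0.0, 90.0]
ft_force: [1.1, -0.3, 1.4]
finger_gap: 0.2
grip_force: 0.7
```

Call:
{"method": "apply_moves", "body": {
  "rows": [
    [0,0,2,0,0,0],
    [0,0,1,0,0,0],
    [0,0,1,0,0,0],
    [0,0,0,0,0,0],
    [0,0,0,0,0,0]
  ]
}}

```text
time: 5.52
tool_pos: [513.5, 294.5, 108.4]
tcp_rot: [180.0, -0.0, 90.0]
ft_force: [0.8, -0.2, 0.7]
finger_gap: -0.2
grip_force: 0.5
```

Call:
{"method": "apply_moves", "body": {
  "rows": [
    [-1,-1,1,0,0,0],
    [0,0,1,0,0,0],
    [0,0,0.5,0,0,0],
    [0,0,0.5,0,0,0],
    [0,0,0,0,0,0]
  ]
}}

```text
time: 6.15
tool_pos: [512.7, 293.6, 105.6]
tcp_rot: [180.0, -0.0, 90.0]
ft_force: [0.8, 0.3, 4.0]
finger_gap: 0.0
grip_force: 1.6
```

```bash
python3 -c "
from h import *
s=sense();print(s['tool_pos'],s['ft_force'])"
```

```text
[512.70807904 293.64956146 105.63607102] [0.78129659 0.33093964 3.9823721 ]
```

Contact at the stop. I'll press slightly more, then retreat and look.

Call:
{"method": "apply_moves", "body": {
  "rows": [
    [0,0,0.5,0,0,0],
    [0,0,0.5,0,0,0],
    [0,0,0.5,0,0,0],
    [0,0,0,0,0,0],
    [0,0,0,0,0,0]
  ]
}}

```text
time: 6.78
tool_pos: [513.6, 294.2, 105.3]
tcp_rot: [179.8, -0.1, 90.0]
ft_force: [1.1, 0.1, 7.9]
finger_gap: -0.4
grip_force: 4.1
```

```bash
python3 -c "
from h import *
s=sense();print(s['tool_pos'],s['ft_force'])"
```

```text
[513.55127626 294.18237889 105.31859267] [1.09118664 0.10497058 7.86789317]
```

Call:
{"method": "apply_moves", "body": {
  "rows": [
    [0,0,-10,0,0,0],
    [0,0,-20,0,0,0],
    [0,0,-25,0,0,0],
    [0,0,-20,0,0,0],
    [0,0,0,0,0,0]
  ]
}}

```text
time: 7.4
tool_pos: [513.8, 294.1, 181.6]
tcp_rot: [179.8, -0.1, 90.0]
ft_force: [0.4, 0.8, -0.5]
finger_gap: -0.2
grip_force: 0.0
```

```bash
python3 meas.py
```

```text
tcp [513.8 294.1 181.6] maxz [106.2 106.2 106.3 106.4 106.4 106.4 106.6 106.7 106.8 106.9 107.  107.1]
104.0 126 [512.  292.5 105.4] x 507.7 516.3 y 288.0 297.2
98 219 [512.1 294.1  99.9] x 503.9 520.1 y 284.4 301.1
50 345 [512.  298.9  74.8] x 503.0 521.0 y 290.0 301.2
8 203 [512.1 301.2  16.6] x 498.6 525.5 y 289.2 305.6
```

Call:
{"method": "apply_moves", "body": {
  "rows": [
    [-1.2,-1.6,0,0,0,0],
    [0,0,0,0,0,0],
    [0,0,25,0,0,0],
    [0,0,25,0,0,0],
    [0,0,20,0,0,0]
  ],
  "fingers": 50
}}

```text
time: 8.07
tool_pos: [510.1, 291.9, 106.9]
tcp_rot: [-179.9, 0.0, 90.0]
ft_force: [0.5, -0.3, 0.0]
finger_gap: 50.0
grip_force: 0.0
```

Call:
{"method": "apply_moves", "body": {
  "rows": [
    [0,0,20,0,0,0],
    [0,0,15,0,0,0],
    [0,0,10,0,0,0],
    [0,0,4,0,0,0],
    [0,0,0,0,0,0]
  ]
}}

```text
time: 8.7
tool_pos: [511.0, 292.4, 60.0]
tcp_rot: [180.0, -0.0, 90.0]
ft_force: [-0.2, 0.7, 1.1]
finger_gap: 49.8
grip_force: 0.0
```

```bash
python3 meas.py
```

```text
tcp [511.  292.4  60. ] maxz [57.5 57.6 57.6 57.7 57.7 57.7 57.8 57.8 57.9 57.9 57.9 57.9]
55.0 96 [512.3 299.2  56.4] x 503.7 520.7 y 292.8 301.5
50 238 [512.1 299.2  54. ] x 503.5 520.9 y 292.1 301.6
8 664 [511.9 301.6  17.9] x 497.7 525.9 y 288.0 306.4
```

Call:
{"method": "apply_moves", "body": {
  "rows": [
    [0.2,1,-2,0,0,0],
    [0,0,0,0,0,0],
    [0,0,0,0,0,0],
    [0,0,0,0,0,0],
    [0,0,0,0,0,0]
  ],
  "fingers": 0,
  "grip_force": 80
}}

```text
time: 9.38
tool_pos: [512.5, 292.8, 62.9]
tcp_rot: [179.9, -0.0, 90.0]
ft_force: [0.3, -0.2, 5.8]
finger_gap: 16.1
grip_force: 78.1
```

Run:
```python
from h import *
s,p,d=snap('wrist','w3.png')
print(s['tool_pos'],s['tcp_rot'],s['ft_force'],s['finger_gap'],s['grip_force'])
# tank geometry from top + scene
for n in ['top','scene']:
    _,p,d=snap(n); X=cloud(n,d).reshape(-1,3)
    m=(d.ravel()>0)&(np.hypot(X[:,0]-526,X[:,1]+27)<40)&(X[:,2]>118); P=X[m]
    for a in range(118,180,4):
        q=P[(P[:,2]>=a)&(P[:,2]<a+4)]
        if len(q): print(n,a,len(q),q.mean(0).round(1),q.min(0).round(0),q.max(0).round(0))
```

```text
[512.533876   292.84934331  62.90001772] [ 1.79908964e+02 -4.14831224e-02  9.00051181e+01] [ 0.25417717 -0.24730603  5.76651358] 16.081118462055016 78.10273695504293
top 118 60 [522.9 -30.3 119.8] [495. -52. 118.] [545. -10. 122.]
top 122 68 [523.7 -28.9 123.6] [506. -43. 122.] [538. -17. 126.]
top 126 3 [529.1 -25.7 127.2] [523. -26. 126.] [538. -25. 129.]
top 130 2 [526.5 -25.9 133. ] [524. -26. 132.] [528. -26. 134.]
top 134 1 [521.9 -26.8 137.3] [522. -27. 137.] [522. -27. 137.]
top 138 2 [523.7 -26.3 140.4] [521. -28. 139.] [526. -25. 142.]
top 142 4 [524.3 -26.4 145.2] [521. -29. 145.] [527. -25. 146.]
top 150 1 [522.7 -26.1 151.6] [523. -26. 152.] [523. -26. 152.]
top 158 4 [525.1 -25.1 159.3] [522. -26. 158.] [528. -25. 160.]
top 162 2 [526.7 -25.8 163.8] [524. -26. 163.] [530. -25. 165.]
top 166 10 [525.  -29.4 168.3] [521. -35. 166.] [529. -25. 170.]
top 170 12 [525.6 -28.9 171.1] [523. -32. 170.] [529. -24. 172.]
scene 118 37 [519.7 -24.8 119.5] [493. -48. 118.] [540. -10. 122.]
scene 122 48 [522.6 -28.6 123.9] [502. -44. 122.] [538. -17. 126.]
scene 126 10 [522.9 -26.8 128.4] [520. -31. 126.] [527. -23. 130.]
scene 130 2 [525.4 -26.1 132.4] [524. -27. 132.] [527. -26. 133.]
scene 134 6 [522.9 -26.3 136.3] [519. -30. 135.] [527. -25. 138.]
scene 138 6 [524.1 -25.9 140.6] [520. -27. 139.] [528. -24. 142.]
scene 142 6 [522.7 -27.6 144.5] [520. -32. 143.] [526. -26. 146.]
scene 146 5 [524.1 -26.8 147.6] [520. -30. 146.] [527. -24. 149.]
scene 150 1 [521.2 -26.7 150.1] [521. -27. 150.] [521. -27. 150.]
```

Call:
{"method": "apply_moves", "body": {
  "rows": [
    [0,0,-15,0,0,0],
    [0,0,-40,0,0,0],
    [0,0,-55,0,0,0],
    [0,0,-55,0,0,0],
    [0,0,-40,0,0,0]
  ]
}}

```text
time: 10.15
tool_pos: [512.2, 292.7, 270.6]
tcp_rot: [179.8, -0.1, 90.0]
ft_force: [1.7, -0.2, -1.3]
finger_gap: 15.9
grip_force: 78.3
```

Call:
{"method": "apply_moves", "body": {
  "rows": [
    [-20,0,0,0,0,0],
    [-40,0,0,0,0,0],
    [-50,2.5,0,0,0,0],
    [-50,2.5,0,0,0,0],
    [-50,2.5,0,0,0,0]
  ]
}}

```text
time: 10.78
tool_pos: [518.2, 80.3, 265.3]
tcp_rot: [-179.9, 0.0, 90.0]
ft_force: [1.2, 0.3, -1.2]
finger_gap: 16.3
grip_force: 78.2
```

Call:
{"method": "apply_moves", "body": {
  "rows": [
    [-50,2.5,0,0,0,0],
    [-50,2.5,0,0,0,0],
    [-40,0,0,0,0,0],
    [-30,0,0,0,0,0],
    [0,0,0,0,0,0]
  ]
}}

```text
time: 11.4
tool_pos: [523.0, -89.8, 265.3]
tcp_rot: [-179.8, -0.0, 89.8]
ft_force: [-0.5, 0.5, -1.0]
finger_gap: 16.1
grip_force: 78.2
```

Run:
```python
from h import *
s,p,d=snap('wrist','w4.png')
print(s['tool_pos'],s['tcp_rot'],s['ft_force'],s['finger_gap'],s['grip_force'])
X=cloud('wrist',d,s).reshape(-1,3);t=s['tool_pos']
m=(d.ravel()>0)&(np.hypot(X[:,0]-525,X[:,1]+28)<25)&(X[:,2]>115)&(X[:,2]<182);P=X[m]
for a in range(114,182,4):
    q=P[(P[:,2]>=a)&(P[:,2]<a+4)]
    if len(q): print(a,len(q),q.mean(0).round(1),q.min(0).round(1),q.max(0).round(1))
L=X-t;m=(d.ravel()>0)&(abs(L[:,0])<30)&(abs(L[:,1])<30)&(L[:,2]<0)&(L[:,2]>-66);P=L[m]
for a in range(-66,0,6):
    q=P[(P[:,2]>=a)&(P[:,2]<a+6)]
    if len(q): print('g',a,len(q),q.mean(0).round(1),q.min(0).round(1),q.max(0).round(1))
```

```text
[522.98598714 -89.81767115 265.25421014] [-1.79845291e+02 -2.95197374e-03  8.97998043e+01] [-0.520138    0.49099549 -1.01404278] 16.056137401419754 78.18262916291133
114 1480 [525.3 -27.1 116.3] [500.3 -52.7 115. ] [549.6  -3.3 118. ]
118 131 [526.4 -29.2 120.7] [505.6 -46.3 118. ] [543.5 -10.5 122. ]
122 569 [525.6 -29.4 123.5] [506.5 -43.8 122. ] [539.8 -16.7 125.8]
126 8 [526.  -26.3 127.5] [522.  -28.6 126.2] [530.3 -25.3 129.6]
130 1 [527.  -25.2 130.2] [527.  -25.2 130.2] [527.  -25.2 130.2]
134 3 [525.6 -25.8 136.7] [523.7 -26.2 136. ] [528.5 -25.6 137.8]
138 4 [525.5 -25.7 139.6] [522.9 -26.9 138.4] [527.7 -25.3 140.8]
142 2 [528.  -25.5 144. ] [526.8 -25.8 144. ] [529.1 -25.1 144. ]
146 2 [526.4 -25.6 147.6] [524.5 -25.6 147.2] [528.3 -25.6 148. ]
154 4 [527.2 -25.7 156.6] [523.7 -26.5 155. ] [530.4 -24.9 157.6]
158 5 [525.  -25.5 159.6] [522.2 -27.  158.5] [527.4 -24.6 161.7]
162 5 [525.6 -25.8 164.4] [521.5 -28.7 163.3] [528.8 -25.  165.9]
166 70 [526.3 -29.4 168.5] [521.6 -35.3 167. ] [531.6 -24.8 170. ]
170 108 [526.7 -29.9 171.4] [523.  -33.7 170. ] [530.  -25.4 172.6]
g -66 48 [  1.7  15.7 -60.8] [-21.4  -8.6 -62.4] [ 21.2  20.7 -60. ]
g -60 1373 [ -0.2   7.1 -57.7] [-21.3 -15.8 -60. ] [ 21.1  20.9 -54. ]
g -54 230 [  0.    8.4 -51.7] [-13.6  -3.  -54. ] [ 13.5  13.4 -48.1]
g -48 125 [ -0.4   9.1 -45. ] [-12.4   1.1 -48. ] [ 11.8  11.9 -42. ]
g -42 142 [ -0.3   9.4 -38.9] [-12.1   1.5 -41.9] [ 11.5  12.2 -36. ]
g -36 159 [ -0.1   8.9 -33.2] [-12.4   0.5 -35.9] [ 11.8  11.9 -30. ]
g -30 511 [  0.    5.7 -27. ] [-12.1  -6.1 -29.9] [ 12.1  11.9 -24. ]
g -24 129 [  0.2   6.5 -20.8] [ -8.7   1.3 -24. ] [  8.9   8.9 -18. ]
g -18 179 [  0.4   6.2 -15. ] [ -8.6  -1.4 -18. ] [  9.2   8.8 -12. ]
g -12 162 [ 0.1  6.4 -9. ] [ -8.3   0.3 -12. ] [ 8.9  8.8 -6. ]
g -6 184 [ 0.1  6.7 -3. ] [-7.8  2.9 -6. ] [ 8.4  8.6 -0. ]
```

View pics/w4.png

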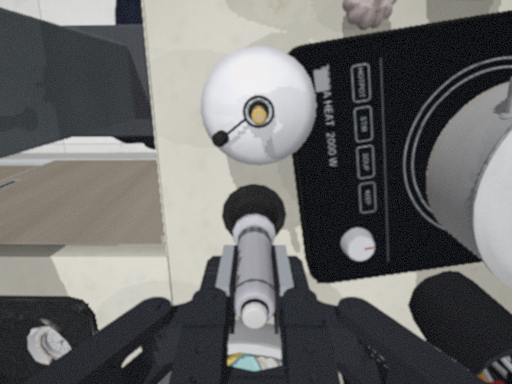

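The wrist picture shows the brass stem at (259,113) in the boss and the gauge hanging upright, foot at (254,212). The stem end is at about (526.4, -30, 171). I'll move over it.

Call:
{"method": "apply_moves", "body": {
  "rows": [
    [20,3.4,0,0,0,0],
    [25,0,0,0,0,0],
    [15,0,0,0,0,0],
    [0,0,0,0,0,0],
    [0,0,0,0,0,0]
  ]
}}

```text
time: 12.08
tool_pos: [527.7, -27.7, 266.7]
tcp_rot: [-180.0, 0.0, 90.0]
ft_force: [0.4, -1.3, -0.8]
finger_gap: 15.8
grip_force: 78.2
```

Run:
```python
from h import *
for i in range(3):
    s,p,d=snap('scene')
    s=sense();print(s['time'],s['tool_pos'].round(2),s['tcp_rot'].round(2),s['ft_force'].round(2),s['qd'].round(2))
# gauge vs stem in the scene + top cameras
for n in ['scene','top']:
    _,p,d=snap(n); X=cloud(n,d).reshape(-1,3)
    m=(d.ravel()>0)&(np.hypot(X[:,0]-526,X[:,1]+29)<26)&(X[:,2]>126)&(X[:,2]<250); P=X[m]
    for a in range(126,250,8):
        q=P[(P[:,2]>=a)&(P[:,2]<a+8)]
        if len(q)>2: print(n,a,len(q),q.min(0).round(1),q.max(0).round(1))
_,p,d=snap('scene')
cv2.imwrite('pics/s5.png',cv2.resize(cv2.cvtColor(p[60:200,250:400],cv2.COLOR_RGB2BGR),None,fx=4,fy=4,interpolation=cv2.INTER_CUBIC))
```

```text
12.125 [527.68 -27.96 266.73] [-1.7999e+02  2.0000e-02  8.9990e+01] [ 0.52  0.22 -0.7 ] [-0.36  0.05 -0.12  0.02  0.06  0.19]
12.175 [527.71 -28.1  266.77] [-1.800e+02  2.000e-02  8.997e+01] [-0.71 -1.03 -2.23] [-0.23  0.04 -0.14  0.13 -0.06  0.17]
12.225 [527.71 -28.11 266.75] [-1.800e+02  1.000e-02  8.996e+01] [-0.2  -0.19 -1.94] [-0.03  0.09 -0.13  0.12 -0.03  0.04]
scene 126 12 [520.  -39.8 126.3] [527.1 -23.2 133. ]
scene 134 11 [520.1 -28.2 135.2] [528.6 -24.6 141.8]
scene 142 14 [520.2 -34.  142.4] [529.  -22.1 149.7]
scene 150 9 [520.1 -30.4 151. ] [526.6 -23.5 157.9]
scene 158 13 [519.4 -32.2 159. ] [527.8 -23.1 165.4]
scene 166 14 [520.1 -33.9 166.4] [528.6 -25.7 173.4]
scene 198 9 [506.1 -23.  202.5] [538.4  -8.4 205.8]
scene 206 106 [504.4 -44.6 206.4] [546.3  -7.6 214. ]
scene 214 36 [514.  -33.3 214.4] [537.5 -14.  221.7]
scene 222 28 [516.  -30.4 222.4] [535.2 -15.7 229.6]
scene 230 36 [514.9 -33.8 230.2] [537.8 -16.2 238. ]
scene 238 38 [517.1 -35.4 238.2] [536.8 -15.9 245.2]
scene 246 13 [518.9 -28.2 246.3] [530.2 -18.9 250. ]
top 198 6 [508.7 -18.5 204.5] [539.3  -8.  206. ]
top 206 164 [506.2 -40.4 206.3] [546.6  -7.2 213.7]
top 214 17 [514.8 -31.3 214.2] [539.9 -15.5 220.5]
top 222 13 [516.1 -23.3 222.1] [536.8 -16.  229.9]
top 230 22 [515.2 -30.3 230.2] [539.  -15.9 237.9]
top 238 30 [515.  -27.9 238.5] [537.  -17.6 245.2]
top 246 6 [519.9 -22.8 246.4] [532.2 -19.1 249.8]
```

View pics/s5.png

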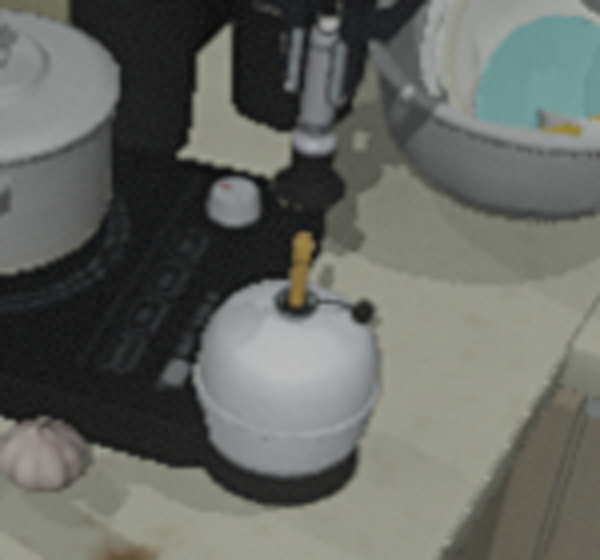

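The gauge hangs about 1.5 mm off the stem's axis, foot at (310,185) and stem tip at (303,240) in the crop. I'll correct and descend.

Call:
{"method": "apply_moves", "body": {
  "rows": [
    [-1.5,-1.2,10,0,0,0],
    [0,0,10,0,0,0],
    [0,0,8,0,0,0],
    [0,0,2,0,0,0],
    [0,0,2,0,0,0]
  ]
}}

```text
time: 13.0
tool_pos: [526.6, -29.0, 234.7]
tcp_rot: [180.0, -0.0, 90.0]
ft_force: [-0.4, -0.0, -1.0]
finger_gap: 16.1
grip_force: 78.2
```

Call:
{"method": "apply_moves", "body": {
  "rows": [
    [0,0,2,0,0,0],
    [0,0,2,0,0,0],
    [0,0,2,0,0,0],
    [0,0,2,0,0,0],
    [0,0,0,0,0,0]
  ]
}}

```text
time: 13.62
tool_pos: [526.7, -29.0, 227.0]
tcp_rot: [180.0, 0.0, 90.0]
ft_force: [-0.6, 1.0, 1.2]
finger_gap: 16.1
grip_force: 78.4
```

Call:
{"method": "apply_moves", "body": {
  "rows": [
    [0,0,3,0,0,0],
    [0,0,3,0,0,0],
    [0,0,3,0,0,0],
    [0,0,3,0,0,0],
    [0,0,2,0,0,0]
  ]
}}

```text
time: 14.25
tool_pos: [526.8, -29.1, 213.1]
tcp_rot: [180.0, 0.0, 90.0]
ft_force: [-2.1, -0.1, 5.3]
finger_gap: 16.3
grip_force: 79.1
```

Call:
{"method": "apply_moves", "body": {
  "rows": [
    [0,0,1,0,0,0],
    [0,0,0.5,0,0,0],
    [0,0,0.5,0,0,0],
    [0,0,0,0,0,0],
    [0,0,0,0,0,0]
  ]
}}

```text
time: 14.88
tool_pos: [526.8, -29.1, 211.3]
tcp_rot: [180.0, 0.0, 90.0]
ft_force: [-1.4, 0.8, 6.3]
finger_gap: 15.8
grip_force: 79.1
```

Call:
{"method": "apply_moves", "body": {
  "rows": [
    [0,0,0.5,0,0,0],
    [0,0,0.5,0,0,0],
    [0,0,0.5,0,0,0],
    [0,0,0,0,0,0],
    [0,0,0,0,0,0]
  ]
}}

```text
time: 15.5
tool_pos: [526.8, -29.1, 209.8]
tcp_rot: [180.0, 0.0, 90.0]
ft_force: [-1.8, 0.1, 5.8]
finger_gap: 15.9
grip_force: 79.1
```

```bash
cat > f.py <<'E'
from h import *
F=[]
for i in range(4):
    eyes.snapshot('top'); s=sense(); F.append(s['ft_force'])
print(s['time'],s['tool_pos'].round(2),s['tcp_rot'].round(2),np.array(F).round(1).tolist(),np.mean(F,0).round(2))
E
python3 f.py
```

```text
15.7 [526.77 -29.06 209.77] [1.7995e+02 1.0000e-02 9.0000e+01] [[-2.5, 0.0, 5.3], [-1.6, 0.9, 5.0], [-2.1, 0.6, 6.0], [-1.4, -0.2, 4.8]] [-1.88  0.3   5.3 ]
```

Call:
{"method": "apply_moves", "body": {
  "rows": [
    [0,-0.4,0.5,0,0,0],
    [0,0,0.5,0,0,0],
    [0,0,0.5,0,0,0],
    [0,0,0,0,0,0],
    [0,0,0,0,0,0]
  ]
}}

```text
time: 16.32
tool_pos: [526.6, -29.0, 208.4]
tcp_rot: [179.9, 0.0, 90.0]
ft_force: [-0.9, 0.0, 6.2]
finger_gap: 16.1
grip_force: 79.1
```

```bash
python3 f.py
```

```text
16.525 [526.65 -29.05 208.44] [1.7992e+02 1.0000e-02 9.0000e+01] [[-1.3, -0.0, 5.4], [-0.3, 0.7, 6.0], [-0.6, 0.7, 5.5], [0.3, 0.7, 5.7]] [-0.45  0.53  5.64]
```

Call:
{"method": "apply_moves", "body": {
  "rows": [
    [0,0,0.5,0,0,0],
    [0,0,0.5,0,0,0],
    [0,0,0,0,0,0],
    [0,0,0,0,0,0],
    [0,0,0,0,0,0]
  ]
}}

```text
time: 17.15
tool_pos: [526.7, -29.1, 207.8]
tcp_rot: [179.9, 0.0, 90.0]
ft_force: [-1.5, 0.6, 8.1]
finger_gap: 15.9
grip_force: 79.4
```

```bash
python3 f.py
```

```text
17.35 [526.7  -29.05 207.77] [1.799e+02 1.000e-02 9.000e+01] [[-0.4, 0.7, 8.4], [-0.8, -0.1, 8.0], [-1.2, -0.3, 7.4], [-1.6, 0.2, 7.1]] [-1.01  0.14  7.72]
```

Call:
{"method": "apply_moves", "body": {
  "rows": [
    [0,0,0.5,0,0,0],
    [0,0,0.5,0,0,0],
    [0,0,0.5,0,0,0],
    [0,0,0,0,0,0],
    [0,0,0,0,0,0]
  ]
}}

```text
time: 17.98
tool_pos: [526.9, -29.1, 207.1]
tcp_rot: [179.9, 0.0, 90.0]
ft_force: [-3.2, -0.1, 12.2]
finger_gap: 15.8
grip_force: 80.0
```

```bash
python3 f.py
```

```text
18.175 [526.88 -29.09 207.1 ] [1.7986e+02 2.0000e-02 9.0000e+01] [[-2.9, 1.2, 12.2], [-3.4, 0.9, 13.1], [-3.3, 1.1, 12.3], [-3.4, 0.3, 12.4]] [-3.23  0.88 12.51]
```

Call:
{"method": "apply_moves", "body": {
  "rows": [
    [0,-0.4,0.5,0,0,0],
    [0,0,0.5,0,0,0],
    [0,0,0,0,0,0],
    [0,0,0,0,0,0],
    [0,0,0,0,0,0]
  ]
}}

```text
time: 18.8
tool_pos: [526.8, -29.1, 206.7]
tcp_rot: [179.8, 0.0, 90.0]
ft_force: [-4.1, 1.2, 14.7]
finger_gap: 16.0
grip_force: 80.3
```

```bash
python3 f.py
```

```text
19.0 [526.85 -29.1  206.71] [1.798e+02 3.000e-02 9.001e+01] [[-3.7, 0.5, 14.4], [-4.3, 0.4, 15.8], [-4.0, 1.7, 14.7], [-3.8, 1.0, 14.7]] [-3.96  0.91 14.88]
```

Call:
{"method": "apply_moves", "body": {
  "rows": [
    [0,0,0.3,0,0,0],
    [0,0,0,0,0,0],
    [0,0,0,0,0,0],
    [0,0,0,0,0,0],
    [0,0,0,0,0,0]
  ]
}}

```text
time: 19.62
tool_pos: [526.9, -29.1, 206.6]
tcp_rot: [179.8, 0.0, 90.0]
ft_force: [-3.4, 0.6, 15.8]
finger_gap: 16.1
grip_force: 80.5
```

Call:
{"method": "apply_moves", "body": {
  "rows": [
    [0,0,0,0,0,0],
    [0,0,0,0,0,0],
    [0,0,0,0,0,0],
    [0,0,0,0,0,0],
    [0,0,0,0,0,0]
  ]
}}

```text
time: 20.25
tool_pos: [526.9, -29.1, 206.6]
tcp_rot: [179.8, 0.0, 90.0]
ft_force: [-3.1, 0.6, 16.1]
finger_gap: 16.1
grip_force: 80.4
```

Call:
{"method": "apply_moves", "body": {
  "rows": [
    [0,0,0,0,0,0],
    [0,0,0,0,0,0],
    [0,0,0,0,0,0],
    [0,0,0,0,0,0],
    [0,0,0,0,0,0]
  ]
}}

```text
time: 20.88
tool_pos: [526.9, -29.1, 206.5]
tcp_rot: [179.8, 0.0, 90.0]
ft_force: [-4.3, 1.4, 16.0]
finger_gap: 16.1
grip_force: 80.5
```

```bash
python3 f.py
python3 - <<'E'
from h import *
s,p,d=snap('wrist')
X=cloud('wrist',d,s).reshape(-1,3);L=X-s['tool_pos']
m=(d.ravel()>0)&(abs(L[:,0])<5)&(abs(L[:,1])<8)&(L[:,2]>20)&(L[:,2]<80)
print(np.sort(L[m][:,2])[-10:].round(1))
cv2.imwrite('pics/w6.png',cv2.resize(cv2.cvtColor(p[130:384,160:360],cv2.COLOR_RGB2BGR),None,fx=2.3,fy=2.3))
E
```

```text
21.075 [526.86 -29.1  206.56] [1.7979e+02 3.0000e-02 9.0010e+01] [[-3.9, 1.7, 15.5], [-4.0, 1.2, 16.3], [-4.2, 1.1, 15.8], [-3.7, 1.4, 15.1]] [-3.95  1.33 15.65]
[54.6 54.6 54.8 54.8 54.8 55.1 55.1 55.3 72.2 74.6]
```

View pics/w6.png

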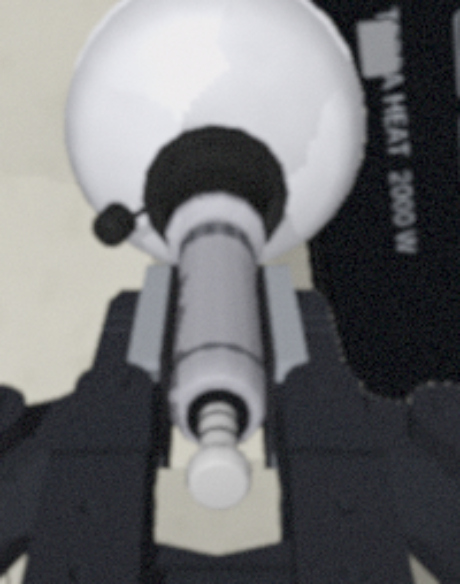

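The rod stands out about 12 mm: its knob is at (218,475) in the crop and the marks are visible. I held about 17.5 N for over a second, so now I'll lift off.

Call:
{"method": "apply_moves", "body": {
  "rows": [
    [0,0,-2,0,0,0],
    [0,0,-5,0,0,0],
    [0,0,-12,0,0,0],
    [0,0,-20,0,0,0],
    [0,0,-24,0,0,0]
  ]
}}

```text
time: 21.75
tool_pos: [525.1, -28.9, 267.3]
tcp_rot: [-179.9, -0.0, 90.0]
ft_force: [-0.6, 0.3, -1.5]
finger_gap: 15.9
grip_force: 78.3
```

Call:
{"method": "apply_moves", "body": {
  "rows": [
    [0,0,-2,0,0,0],
    [25,-2,0,0,0,0],
    [40,-4,0,0,0,0],
    [45,-4,0,0,0,0],
    [45,-4,0,0,0,0]
  ]
}}

```text
time: 22.38
tool_pos: [510.9, 127.1, 267.8]
tcp_rot: [-179.9, 0.0, 90.0]
ft_force: [0.6, 0.3, -1.7]
finger_gap: 16.7
grip_force: 78.2
```

Call:
{"method": "apply_moves", "body": {
  "rows": [
    [40,-2,0,0,0,0],
    [25,0,0,0,0,0],
    [0,0,0,0,0,0],
    [0,0,0,0,0,0],
    [0,0,0,0,0,0]
  ]
}}

```text
time: 23.0
tool_pos: [509.7, 190.0, 268.7]
tcp_rot: [-180.0, 0.0, 89.9]
ft_force: [-0.4, -0.5, -1.2]
finger_gap: 16.1
grip_force: 78.2
```

```bash
python3 f.py
python3 - <<'E'
from h import *
s,p,d=snap('wrist','w7.png')
X=cloud('wrist',d,s).reshape(-1,3);L=X-s['tool_pos']
ok=(d.ravel()>0)
m=ok&(abs(L[:,0])<30)&(abs(L[:,1])<30)&(L[:,2]<0)&(L[:,2]>-70);P=L[m]
for a in range(-66,0,6):
    q=P[(P[:,2]>=a)&(P[:,2]<a+6)]
    if len(q): print('g',a,len(q),q.mean(0).round(1),q.min(0).round(1),q.max(0).round(1))
m=ok&(abs(L[:,0])<5)&(abs(L[:,1])<8)&(L[:,2]>20)&(L[:,2]<80)
print(np.sort(L[m][:,2])[-10:].round(1))
m=ok&(np.hypot(X[:,0]-510,X[:,1]-205)<60)&(X[:,2]<150);print('floor',np.percentile(X[m][:,2],[1,50,99]))
_,p,d=snap('top');X=cloud('top',d).reshape(-1,3)
m=(d.ravel()>0)&(np.hypot(X[:,0]-510,X[:,1]-190)<60)&(X[:,2]<180);print('floor',np.percentile(X[m][:,2],[1,50,99]))
E
```

```text
23.2 [509.88 190.41 269.06] [179.99  -0.    89.94] [[-0.2, -0.3, -1.5], [0.3, 1.2, -1.8], [0.1, 0.5, -1.8], [0.9, -0.5, -2.1]] [ 0.29  0.21 -1.81]
g -66 53 [ -0.2  15.5 -60.9] [-21.3  -8.2 -62.2] [ 21.4  20.6 -60. ]
g -60 1375 [  0.1   7.  -57.7] [-21.1 -16.3 -60. ] [ 21.3  20.7 -54. ]
g -54 225 [ -0.3   8.5 -51.8] [-13.5  -2.1 -54. ] [ 13.7  14.  -48. ]
g -48 125 [  0.2   9.2 -45. ] [-12.3   0.8 -47.9] [ 11.9  12.  -42.4]
g -42 141 [ -0.2   9.2 -38.9] [-12.    1.4 -42. ] [ 11.6  11.9 -36. ]
g -36 152 [ -0.1   8.9 -33.3] [-12.3  -6.9 -35.9] [ 11.9  11.8 -30. ]
g -30 514 [  0.1   5.8 -27.2] [-12.   -6.2 -29.9] [ 12.2  11.6 -24.1]
g -24 134 [  0.1   6.5 -20.7] [ -8.6   0.3 -24. ] [  9.4   8.7 -18. ]
g -18 179 [  0.3   6.2 -14.9] [ -8.5  -0.6 -18. ] [  9.2   9.  -12. ]
g -12 162 [ 0.5  6.4 -9. ] [ -8.2   0.2 -11.9] [ 9.   8.8 -6. ]
g -6 179 [ 0.1  6.6 -3. ] [-7.9  2.3 -6. ] [ 8.4  8.6 -0. ]
[54.4 54.4 54.5 54.5 54.5 54.5 54.6 54.6 54.7 73.1]
floor [-1.85390919  0.05710854  1.92404961]
floor [-4.60843417 -0.57064496  3.25156567]
```

No slip or tilt, the rod is unchanged and the spot is clear. Setting it down.

Call:
{"method": "apply_moves", "body": {
  "rows": [
    [0,0,25,0,0,0],
    [0,0,50,0,0,0],
    [0,0,50,0,0,0],
    [0,0,40,0,0,0],
    [0,0,20,0,0,0]
  ]
}}

```text
time: 23.92
tool_pos: [507.9, 190.4, 81.0]
tcp_rot: [-179.8, 0.1, 90.0]
ft_force: [-0.6, -0.7, -1.1]
finger_gap: 16.0
grip_force: 78.2
```

Call:
{"method": "apply_moves", "body": {
  "rows": [
    [0,0,10,0,0,0],
    [0,0,5,0,0,0],
    [0,0,2,0,0,0],
    [0,0,0,0,0,0],
    [0,0,0,0,0,0]
  ]
}}

```text
time: 24.55
tool_pos: [510.3, 191.2, 67.8]
tcp_rot: [179.9, -0.0, 90.0]
ft_force: [-0.1, -0.0, -0.9]
finger_gap: 16.1
grip_force: 78.2
```

```bash
python3 f.py
```

```text
24.75 [509.88 191.02  67.25] [ 1.7998e+02 -1.0000e-02  9.0000e+01] [[0.3, -0.6, -1.7], [-0.4, -0.8, -2.2], [-0.3, -0.1, -1.7], [-0.8, -0.1, -2.1]] [-0.29 -0.44 -1.93]
```

Call:
{"method": "apply_moves", "body": {
  "rows": [
    [0,0,1.5,0,0,0],
    [0,0,1.5,0,0,0],
    [0,0,1,0,0,0],
    [0,0,0,0,0,0],
    [0,0,0,0,0,0]
  ]
}}

```text
time: 25.38
tool_pos: [509.7, 191.0, 63.0]
tcp_rot: [-180.0, -0.0, 90.0]
ft_force: [-0.2, 0.0, -2.0]
finger_gap: 16.1
grip_force: 78.4
```

```bash
python3 f.py
```

```text
25.575 [509.73 191.    62.96] [-180.   -0.   90.] [[-1.3, -0.2, -0.3], [1.0, 0.7, -1.3], [0.1, 0.5, -0.7], [-0.6, 0.3, -2.1]] [-0.19  0.32 -1.1 ]
```

Just touching. I'll press a hair more, open, and check before retreating.

Call:
{"method": "apply_moves", "body": {
  "rows": [
    [0,0,0.4,0,0,0],
    [0,0,0.2,0,0,0],
    [0,0,0,0,0,0],
    [0,0,0,0,0,0],
    [0,0,0,0,0,0]
  ]
}}

```text
time: 26.2
tool_pos: [509.8, 191.1, 62.9]
tcp_rot: [180.0, -0.0, 90.0]
ft_force: [-2.5, -1.4, 5.0]
finger_gap: 16.4
grip_force: 79.1
```

Call:
{"method": "apply_moves", "body": {
  "rows": [
    [0,0,0,0,0,0],
    [0,0,0,0,0,0],
    [0,0,0,0,0,0],
    [0,0,0,0,0,0],
    [0,0,0,0,0,0]
  ],
  "fingers": 50
}}

```text
time: 26.82
tool_pos: [509.7, 191.0, 62.4]
tcp_rot: [-180.0, 0.0, 90.0]
ft_force: [-0.5, -0.5, 0.2]
finger_gap: 50.2
grip_force: 0.0
```

Call:
{"method": "apply_moves", "body": {
  "rows": [
    [0,0,-10,0,0,0],
    [0,0,-25,0,0,0],
    [0,0,-40,0,0,0],
    [0,0,-40,0,0,0],
    [0,0,-25,0,0,0]
  ]
}}

```text
time: 27.45
tool_pos: [510.7, 191.3, 205.9]
tcp_rot: [179.8, -0.1, 90.0]
ft_force: [-0.1, -0.2, -0.8]
finger_gap: 49.8
grip_force: 0.0
```

Call:
{"method": "apply_moves", "body": {
  "rows": [
    [-10,0,-15,0,0,0],
    [-30,0,0,0,0,0],
    [-30,0,0,0,0,0],
    [-20,0,0,0,0,0],
    [0,0,0,0,0,0]
  ]
}}

```text
time: 28.08
tool_pos: [509.4, 99.3, 217.0]
tcp_rot: [-179.9, 0.0, 89.9]
ft_force: [0.1, 1.0, -0.8]
finger_gap: 50.1
grip_force: 0.0
```

Run:
```python
from meas import *
gauge((510,191)); snap('scene','s8.png')
for t in ['garlic','mug','spice_jar']: print(t,[np.round(r['xyz']) for r in models.place_of(t,'scene')[:1]])
```

```text
tcp [509.4  99.3 217. ] maxz [117.4 117.4 117.4 117.4 117.5 117.7 117.7 117.7 117.8 117.9 118.4 118.5]
115.0 120 [509.5 190.3 116.5] x 505.4 513.7 y 185.7 194.9
98 217 [509.6 190.1  99.8] x 502.1 517.7 y 181.8 197.9
50 26 [510.7 188.7  93.3] x 501.2 518.7 y 181.8 199.7
8 52 [510.6 183.6   9.2] x 496.3 523.5 y 177.1 200.9
garlic [array([643.,  73.,  -4.])]
mug [array([701., 261.,  -6.])]
spice_jar [array([673., 360.,  -1.])]
```

View pics/s8.png

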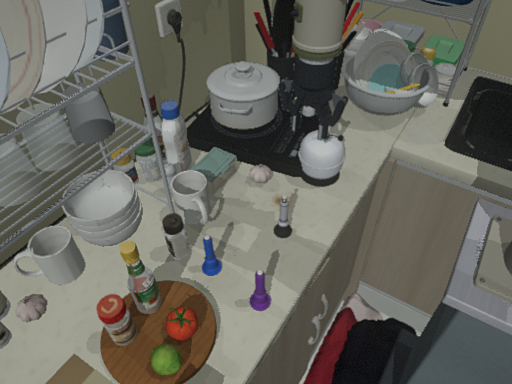

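The gauge stands upright at (283,218) with its rod about 12 mm out. The bystanders are unmoved and the hand is clear.

```bash
python3 -c "
from h import *
print(job.hand_in())"
```

```text
the job is handed in; nothing more can be done
None
```

The job is done and handed in at about 28 s: I pushed the rod home, pressed the gauge onto the stem at about 17.5 N (wrist reading plus the gauge's weight) for over a second, and stood it upright at (510, 191), clear of the tank, with the rod about 12 mm out and the garlic, mug and spice jar unmoved.

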